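# Move the ear defenders to the spare fold-down hook

### The arm

A 6-joint arm with a two-finger parallel gripper is mounted at the origin on the work surface. World frame = base frame: x ahead of the robot, y to its left, z up, the work surface at z = 0. Lengths are in m, angles in rad, forces in N, time in s.
With the tool pointing down it reaches from about 0.275 to 0.75 m from the base axis. Payload 10.2 kg.
Tool frame: the origin (TCP) lies on the centre line of the jaws, within the pads' length; the fingertips stand 14 mm ahead of it and the grasp point (between the pads) lies 5 mm behind it (env.finger_overhang is the distance from the TCP to the fingertips, in m); z points along the fingers, y is the direction in which the jaws open and shut (so a half turn about z gives the same grasp; the last joint's range is limited). The gripper opens to 88 mm and grips with 3 to 60 N. Pads are 18 mm wide; open, the fingers measure 123 mm over their backs; the gripper's body (75 mm by 187 mm) begins 45 mm behind the grasp point.
Start: joints at [-1.412, 0.313, 1.498, -0, 1.331, -0.223], TCP at [0.196, -0.487, 0.253] pointing down, gripper open.
Joint ranges: [-2.94, 2.94], [-0.97, 2.17], [0.19, 2.56], [-1.23, 4.37], [0.02, 3.11], [-2.88, 2.88]. Speed limits (rad/s): [2.39, 2.39, 3.01, 3.14, 3.14, 3.14].

### API

Orientations are given as a unit quaternion [w, x, y, z].
In Python, from cell import env, viewer, sign_off gives the robot as it stands.
- The arm moves only by the tool drive_tool, never from a script. Its argument "targets" is text: rows parted by semicolons, each of 7 numbers parted by spaces: the shift along the world's x, y, z normalised to -1 to 1, where 1 is 500 mm, then the turn, a rotation vector about the world's x, y, z normalised to -1 to 1, where 1 is 45 degrees, then the opening, from -1 (shut) to 1 (fully open), so that 0 is half open. A call has 1 to 20 rows; each row is the pose to reach, as a shift and turn from the pose measured when the call began; what a row does not reach only later rows make up. A row lasts 1/10 s, in which the tool goes at most 50 mm and 8.59 degrees, less where a joint would pass 70% of its speed; a pose out of reach is approached as far as the arm can. A call with a number of a shift or a turn outside -1 to 1 is refused whole. A call with a gripper value outside its range is refused whole. The fingers move at their own pace and stop on an object; "force" is the grip in N (left out, the last holds). Time passes only in rows, so rows that repeat a pose let the fingers close. It gives the time, the measured TCP pose, the force and the opening at its end, in the units of the state.
- env.get_obs(): the state, without advancing time (a new reading comes with each control period).
- viewer.read_camera(name): name is "scene" or "top" or "wrist"; returns the picture (384x512x3 uint8, blue, green, red); there is no depth.
- viewer.calibration(name): a dict with "vertical_fov" (degrees; the focal length in pixels is half the picture's height over the tangent of half this angle, whatever the lens; pixels are square), "cx", "cy" (the principal point, pixels), "D" ([k1, k2, p1, p2, k3] as OpenCV has them; the pictures are not rectified), "pose" (4x4, takes a point from camera to world coordinates). Camera axes: x right, y up, looking along -z (the intrinsics and any distortion apply to the point x, -y, -z); pixel columns grow to the right and rows downward; lengths in m; the calibration is good to about 2 mm. A picture is of the moment at which its call begins: read the wrist's pose just before it. calibration takes no time and is no camera call; for the wrist camera it gives the pose at the moment of the call.
- sign_off(): hands the job in, once; it reports no verdict.
The state is a dict: "time": time; "joint_pos": joint angles; "dq": joint speeds; "tau": joint torques, N m; "position": TCP position; "ee_rot": TCP orientation; "ft_force": force on the tool from outside, world axes, zero at the start; "wrist_torque": the same for the moment, N m; "finger_gap": finger opening in m.
Only numpy, scipy, OpenCV 4.12 (cv2) and the standard library are available. Lean on these libraries where they do the work, as an engineer would, in place of code of your own. Each camera call takes 0.05 s, during which the arm holds its last target.

### The job

The ear defenders are hanging down over the circuit board we have to work on. Swing the other fold-down hook on the rail all the way down, hang the ear defenders on it so that they hang straight and free behind its upturned end, then fold the hook they came from fully up flat against its plate. Do not drop the ear defenders or lay them down, and leave everything else on the bench where it is.

Things in the scene. Friction and masses are not known exactly. Their poses are not given: they have to be found in the camera images.
- rail: Grey tool rail on two slotted uprights, its front with the hooks turned away from the robot: a level bar 640 mm long (y), 14 mm thick, 205 to 275 mm above the table; uprights at y = +-298 mm, 295 mm high. Origin: on the table under the middle of the front face; x points into the rail, towards the robot (yaw 3.14 +- 0.18); y along the rail. Fixed. Only the hooks and uprights rise above it.
- used_hook: Base of the hook in use, which carries the ear defenders at the start; at the left or right place on the rail. Steel plate 34 mm wide (y), 4 mm thick, fixed to the rail's front. Origin: middle of the plate's back, at hinge height, 240 mm above the table; axes as the rail's. Plate spans z = -30 to 52 mm. Hinge line along y at x = -14 mm, z = 0, between lugs reaching x = -22, z = 10 mm.
- spare_hook: Base of the other fold-down hook, empty and folded up at the start; identical to used_hook in sizes, frame and height, at the other place on the same rail, 220 to 320 mm away along it.
- used_arm (a joint): Arm of the hook in use: 0 = folded flat, standing straight up, 6 mm in front of its plate, its upper 48 mm clear above the plate; 1.571 = all the way down on its stop, level, pointing along the hook's -x, its upper face at z = 4 mm. Turns about the hinge line. The hinge is stiff: the arm stays where it is left and takes about 1 N at its end to move. It starts at 1.571.
- spare_arm (a joint): Arm of the spare hook, same meaning and stiffness as used_arm; starts folded (0 to 0.2).
- used_tip (a point): Point in the middle of the used arm, 85 mm from its hinge line; pinch here across the width. The arm is a steel flat bar 14 mm wide (y), 8 mm thick, 100 mm long from the hinge line; its last 7 mm carry a lip that stands 12 mm above the bar's upper face when down (93 mm free between hinge line and lip). Folded, the lip points to +x over the plate's top.
- spare_tip (a point): The same point on the arm of the spare hook; the arm is identical.
- crown (a point): Centre of the padded top of the ear defenders' headband: black block 36 mm long (y), 22 mm wide (x), 14 mm high (z). Its flat underside, 7 mm below this point, lies on the hook's bar; pinch it from above by its flat faces, 22 mm apart along x, with the fingertips just over the bar. z up, y from cup to cup, x through the arch, along the bar. It hangs 41 to 57 mm from the hinge line.
- ear_defenders: Ear defenders, one rigid loose piece, 0.19 to 0.31 kg; origin 185 mm below point crown, axes the same. The headband arches 152 mm wide (y), 22 mm deep (x). Two oval grey cups at its ends, 76 mm deep (x), tops 92 and bottoms 184 mm below crown, 60 mm apart inside, 150 mm outside. A bar must enter the arch along x, or as the cups are lowered either side of it.
- board: Circuit board in a low holder, 162 x 168 mm, up to 32 mm high, fixed on the table under the hook in use. Origin: middle of its underside.
- bit_case: Open case of screwdriver bits, orange, 105 x 165 x 24 mm, loose on the table below the spare hook. Origin: middle of its underside. To be left alone.
- meter: Multimeter lying on its back, 185 x 88 x 47 mm, loose. Origin: middle of its underside. To be left alone.
- screwdriver: Screwdriver lying on the table, loose. To be left alone.
- tape: Roll of black insulating tape lying flat, 68 mm diameter, 19 mm high, loose. To be left alone.
- tip_cleaner: Round tin of brass wool, 56 mm diameter, 37 mm high, loose. To be left alone.
- parts_tray: Blue divided parts tray, 110 x 150 x 35 mm, loose. To be left alone.

How it is judged:
By the outcome, as a careful person would: the job done as asked, in the order asked, and still so for the second after the job is handed in, with the robot touching nothing.
It also fails if it takes over 70 s, if anything falls off the work surface, if the arm or the gripper's body presses on something with over 40 N, if the wrist force passes 120 N, or if a joint passes its speed limit or range.

## Working session

There is one attempt and no reset: what is moved stays moved. The work goes in short steps, Python scripts to look and compute and a tool call to move; the robot and the scene stay as the last step left them, time stands still between calls to the robot, and variables do not carry over. Pictures are saved under pics/ and viewed, and the job is handed in when it is done.

Besides the shell and the picture viewer there is one more tool, called as a command line: name --argument value ..., lists and objects as JSON in quotes. drive_tool: Moves the arm, as the interface text tells. Scaled input: -1 to 1 covers 500 mm each way for a shift and 45 degrees each way for a turn. Its arguments: {"type":"object","properties":{"targets":{"type":"string"},"force":{"type":"number"}},"required":["targets"]}

```bash
ls; mkdir -p pics; python3 - <<'E'
from cell import env, viewer
import cv2
o=env.get_obs()
for k in o: print(k,o[k])
for n in ["scene","top","wrist"]:
    c=viewer.calibration(n); print(n,c)
    cv2.imwrite(f"pics/{n}0.png",viewer.read_camera(n))
E
```

```text
pics
time 0.0
joint_pos [-1.41239223e+00  3.13433289e-01  1.49845252e+00  1.91589407e-05
  1.33102228e+00 -2.23383995e-01]
dq [ 1.33811892e-03 -9.83645624e-04 -9.69748917e-04 -8.62173441e-05
  9.75979148e-04 -1.60595011e-04]
tau [-1.44862719e-03 -4.02222633e+01 -2.52268213e+01  6.93172216e-02
  3.51583539e-02 -9.58343207e-05]
position [ 0.19556648 -0.48695626  0.25216381]
ee_rot [-6.57069407e-04  9.81835215e-01  1.89734494e-01  3.06644992e-05]
ft_force [-0.94690772  0.19295216 -0.81582883]
wrist_torque [ 0.00688644 -0.0845279  -0.00880493]
finger_gap 0.08804229527812639
scene {'vertical_fov': 55.10138729011302, 'cx': 256.5932444399525, 'cy': 192.2291496823216, 'D': array([-0.09564248,  0.        ,  0.        ,  0.        ,  0.        ]), 'pose': array([[ 0.85086793, -0.30986899,  0.42426994,  1.01832848],
       [ 0.52537849,  0.50353313, -0.68588033, -0.66283791],
       [-0.00110092,  0.80649588,  0.59123869,  0.73438512],
       [ 0.        ,  0.        ,  0.        ,  1.        ]])}
top {'vertical_fov': 51.15612490796829, 'cx': 248.24176837088774, 'cy': 194.88331612940735, 'D': array([-0.05035318,  0.        ,  0.        ,  0.        ,  0.        ]), 'pose': array([[-0.0045886 ,  0.99216945, -0.12481479,  0.5016585 ],
       [-0.99960098, -0.0080298 , -0.02708139, -0.02842752],
       [-0.02787157,  0.12464072,  0.9918104 ,  1.11798798],
       [ 0.        ,  0.        ,  0.        ,  1.        ]])}
wrist {'vertical_fov': 63.43366976736057, 'cx': 253.06071030264218, 'cy': 192.55059856306772, 'D': array([0.02171804, 0.        , 0.        , 0.        , 0.        ]), 'pose': array([[ 0.37229504,  0.89567654,  0.24322817,  0.25859904],
       [-0.9281134 ,  0.35967381,  0.09612633, -0.46149243],
       [-0.0013847 , -0.26153068,  0.96519417,  0.38516523],
       [ 0.        ,  0.        ,  0.        ,  1.        ]])}
```

View pics/scene0.png

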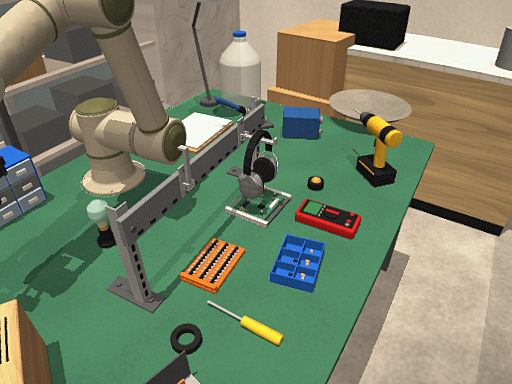

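View pics/top0.png

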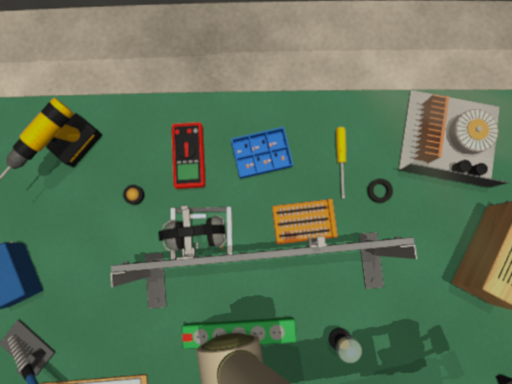

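View pics/wrist0.png

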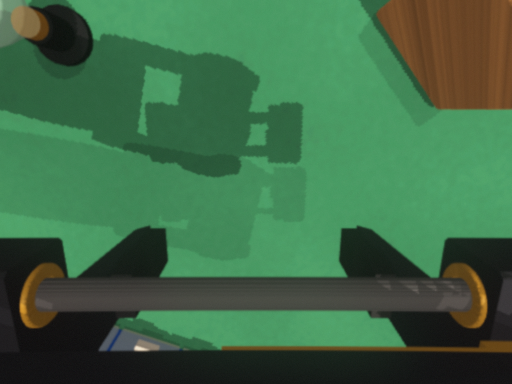

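The top view shows the rail from (112,270) to (415,243). The ear defenders hang near (195,235) on the used hook, and the spare hook is folded up near (318,243). I'll zoom in next.

```bash
python3 - <<'E'
import cv2
t=cv2.imread("pics/top0.png"); s=cv2.imread("pics/scene0.png")
cv2.imwrite("pics/z1.png",cv2.resize(t[190:290,100:260],None,fx=5,fy=5,interpolation=cv2.INTER_CUBIC))
cv2.imwrite("pics/z2.png",cv2.resize(t[190:290,270:430],None,fx=5,fy=5,interpolation=cv2.INTER_CUBIC))
cv2.imwrite("pics/z3.png",cv2.resize(s[90:230,160:310],None,fx=4,fy=4,interpolation=cv2.INTER_CUBIC)[:600])
cv2.imwrite("pics/z4.png",cv2.resize(s[130:280,100:260],None,fx=4,fy=4,interpolation=cv2.INTER_CUBIC)[:600])
E
```

```text
(no output)
```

View pics/z1.png

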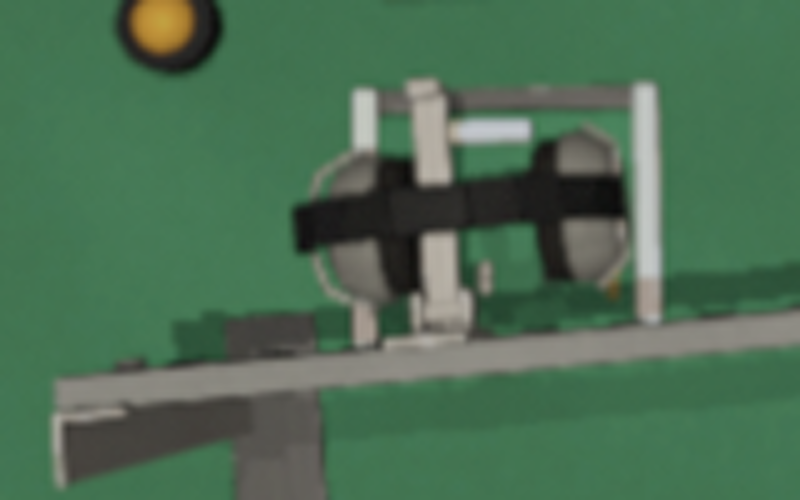

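View pics/z2.png

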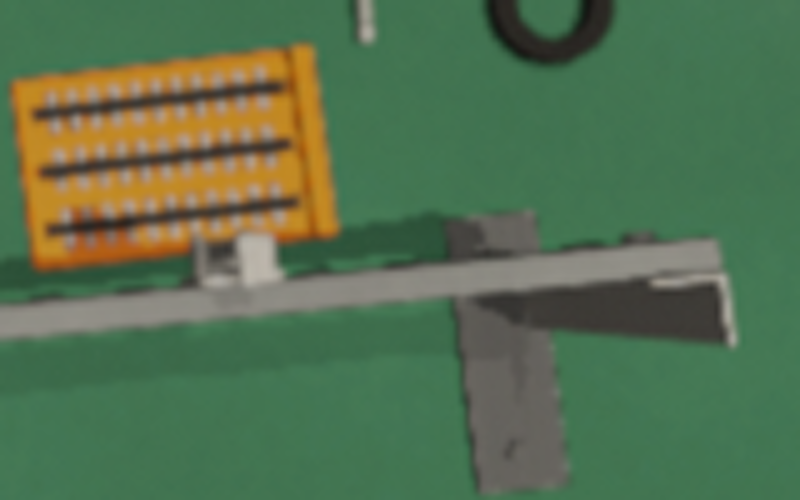

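View pics/z3.png

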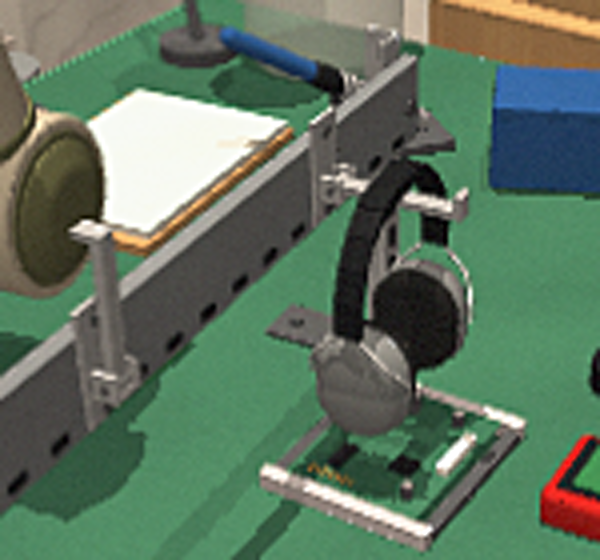

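View pics/z4.png

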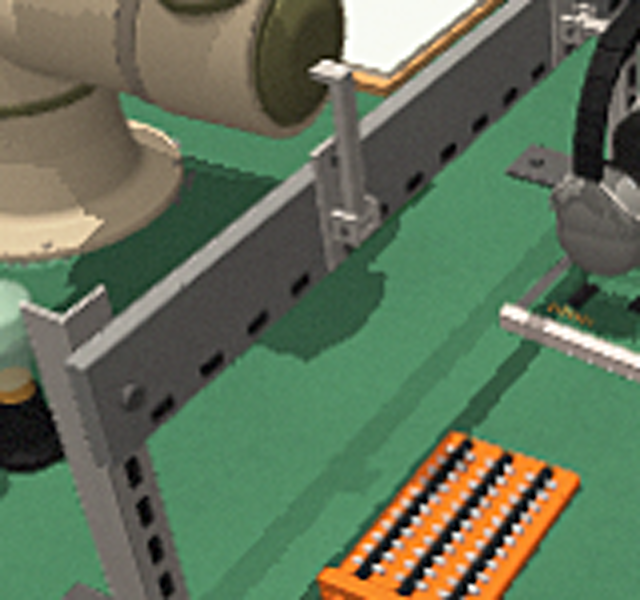

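```bash
cat > h.py <<'E'
import numpy as np, cv2
from cell import env, viewer
def cal(n):
    c=viewer.calibration(n); f=192/np.tan(np.radians(c['vertical_fov']/2))
    return np.array([[f,0,c['cx']],[0,f,c['cy']],[0,0,1]]),np.array(c['D']),np.array(c['pose'])
def ray(n,uv,C=None):
    K,D,P=C or cal(n)
    p=cv2.undistortPoints(np.array([[uv]],float),K,D)[0,0]
    d=P[:3,:3]@np.array([p[0],-p[1],-1]); return P[:3,3],d
def onz(n,uv,z,C=None):
    o,d=ray(n,uv,C); return o+d*(z-o[2])/d[2]
def proj(n,X,C=None):
    K,D,P=C or cal(n)
    q=(np.asarray(X)-P[:3,3])@P[:3,:3]; q=q*[1,-1,-1]
    return cv2.projectPoints(q.reshape(-1,1,3),np.zeros(3),np.zeros(3),K,D)[0][:,0]
def tri(obs):
    A=np.zeros((3,3));b=np.zeros(3)
    for o,d in obs:
        d=d/np.linalg.norm(d);M=np.eye(3)-np.outer(d,d);A+=M;b+=M@o
    x=np.linalg.solve(A,b); return x,[np.linalg.norm(np.cross(x-o,d/np.linalg.norm(d))) for o,d in obs]
E
python3 - <<'E'
from h import *
z1=lambda u,v:(100+u/5-.4,190+v/5-.4); z2=lambda u,v:(270+u/5-.4,190+v/5-.4)
z3=lambda u,v:(160+u/4-.4,90+v/4-.4); z4=lambda u,v:(100+u/4-.4,130+v/4-.4)
L=onz('top',z1(55,380),.275);R=onz('top',z2(718,240),.275)
print('rail',L,R,np.linalg.norm(L-R))
e=(L-R)/np.linalg.norm(L-R);yaw=np.arctan2(e[1],e[0])-np.pi/2;print('e',e,np.degrees(yaw))
M=(L+R)/2; print('mid',M)
n=np.array([-e[1],e[0],0])*-1; print('front normal',n)
for name,p in dict(lip_used=onz('top',z1(424,85),.256),root_used=onz('top',z1(440,320),.244),lip_used_front=onz('top',z1(422,80),.256),crown=onz('top',z1(434,208),.258),lip_sp=onz('top',z2(257,260),.339)).items():
    q=p-M; print(name,p.round(4),'along',q@e,'front',q@n)
for name,a,b in [('liptop sp',z2(257,260),z4(331,68)),('lip used',z1(424,85),z3(460,193))]:
    print(name,tri([ray('top',a),ray('scene',b)]))
E
```

```text
rail [0.45981326 0.28561013 0.275     ] [ 0.51514405 -0.34925388  0.275     ] 0.6372705852464295
e [-0.08682464  0.99622361  0.        ] 4.980957019096115
mid [ 0.48747865 -0.03182188  0.275     ]
front normal [ 0.99622361  0.08682464 -0.        ]
lip_used [0.5856 0.1339 0.256 ] along 0.15656915856948467 front 0.11215715423108062
root_used [0.4842 0.1277 0.244 ] along 0.15922571369995694 front 0.010625012937424499
lip_used_front [0.5878 0.1348 0.256 ] along 0.15728362278843527 front 0.11441522061015723
crown [0.5323 0.1284 0.258 ] along 0.15574820628153221 front 0.05853342134051162
lip_sp [ 0.5079 -0.1468  0.339 ] along -0.11634080388243398 front 0.010400474365105496
liptop sp (array([ 0.50780086, -0.14675263,  0.340228  ]), [np.float64(0.00017565441181487782), np.float64(0.00017565441181484855)])
lip used (array([0.58506589, 0.13340645, 0.25681202]), [np.float64(0.0005696778937853816), np.float64(0.0005696778937854673)])
```

drive_tool --targets "0 0 0.17 0 0 0 1; 0 0 0.336 0 0 0 1; 0.07 0.08 0.336 0 0 -0.05 1; 0.14 0.16 0.336 0 0 -0.1 1; 0.21 0.24 0.336 0 0 -0.15 1; 0.28 0.32 0.336 0 0 -0.2 1; 0.35 0.4 0.336 0 0 -0.25 1; 0.42 0.47 0.336 0 0 -0.3 1; 0.49 0.54 0.336 0 0 -0.35 1; 0.56 0.61 0.336 0 0 -0.375 1; 0.61 0.66 0.336 0 0 -0.375 1; 0.636 0.681 0.336 0 0 -0.375 1; 0.636 0.681 0.336 0 0 -0.375 1; 0.636 0.681 0.336 0 0 -0.375 1; 0.636 0.681 0.336 0 0 -0.375 1; 0.636 0.681 0.336 0 0 -0.375 1" --force 12

```text
time: 1.75
position: [0.513, -0.1474, 0.4205]
ee_rot: [-0.0, 0.999, 0.043, 0.0]
ft_force: [0.1, 0.0, -0.1]
finger_gap: 0.0878
```

```bash
python3 - <<'E'
from h import *
im=viewer.read_camera('wrist')
for f in [.0]:
    P=[]
    for a in (-.1163,.157):
        M=np.array([.48748,-.03182,0]);e=np.array([-.08682,.99622,0]);n=np.array([.99622,.08682,0])
        P+= [M+a*e+n*(.014+.1*np.sin(.024))+[0,0,.34], M+a*e+n*.004+[0,0,.292]]
    print(proj('wrist',P))
cv2.imwrite('pics/w1.png',im)
E
```

```text
[[ 252.65773077  204.63977824]
 [ 252.79713786  201.78632505]
 [-138.95540995  205.53784787]
 [ -64.48386666  202.40040466]]
```

View pics/w1.png

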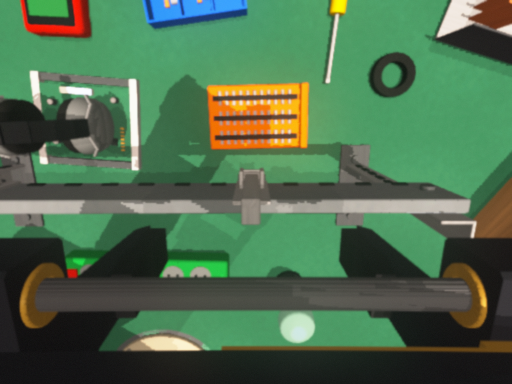

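Wrist view: the folded spare arm sits at about (252,195), centred between the fingers. I'll go down and pinch it.

drive_tool --targets "0.001 0.002 -0.06 0 0 0 1; 0.001 0.002 -0.12 0 0 0 1; 0.001 0.002 -0.17 0 0 0 1; 0.001 0.002 -0.201 0 0 0 0.5; 0.001 0.002 -0.201 0 0 0 0; 0.001 0.002 -0.201 0 0 0 -0.5; 0.001 0.002 -0.201 0 0 0 -1; 0.001 0.002 -0.201 0 0 0 -1; 0.001 0.002 -0.201 0 0 0 -1; 0.001 0.002 -0.201 0 0 0 -1; 0.001 0.002 -0.201 0 0 0 -1; 0.001 0.002 -0.201 0 0 0 -1" --force 12

```text
time: 3.0
position: [0.5135, -0.1463, 0.3201]
ee_rot: [-0.0, 0.999, 0.043, 0.0]
ft_force: [-0.2, -0.2, -0.6]
finger_gap: 0.0182
```

drive_tool --targets "0 0 0 0 0 0 -1; 0 0 0 0 0 0 -1; 0.0255 0.0022 -0.0026 0 0 0 -1; 0.0255 0.0022 -0.0026 0 0 0 -1; 0.054 0.0047 -0.0102 0 0 0 -1; 0.054 0.0047 -0.0102 0 0 0 -1; 0.0807 0.007 -0.0228 0 0 0 -1; 0.0807 0.007 -0.0228 0 0 0 -1; 0.1048 0.0091 -0.0398 0 0 0 -1; 0.1048 0.0091 -0.0398 0 0 0 -1; 0.1048 0.0091 -0.0398 0 0 0 -1"

```text
time: 4.1
position: [0.5663, -0.1409, 0.2997]
ee_rot: [-0.001, 0.999, 0.043, 0.0]
ft_force: [0.9, 4.9, -1.3]
finger_gap: 0.0135
```

```bash
python3 - <<'E'
from h import *
s=viewer.read_camera('scene');t=viewer.read_camera('top')
a=cv2.resize(s[80:230,130:280],(390,390));b=cv2.resize(t[180:280,260:360],(390,390))
cv2.imwrite('pics/a2.png',np.hstack([a,b]))
E
```

```text
(no output)
```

View pics/a2.png

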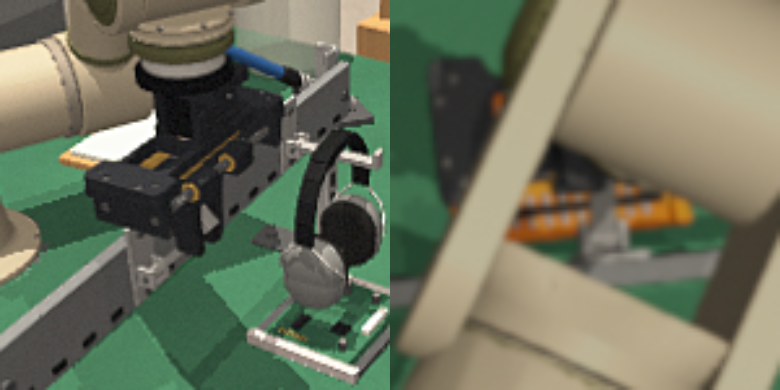

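The gap is 13.5 mm, so the arm is held and following. Continuing the arc.

drive_tool --targets "0.0209 0.001 -0.021 0 0 0 -1; 0.0209 0.001 -0.021 0 0 0 -1; 0.0379 0.002 -0.0452 0 0 0 -1; 0.0379 0.002 -0.0452 0 0 0 -1; 0.0504 0.003 -0.072 0 0 0 -1; 0.0504 0.003 -0.072 0 0 0 -1; 0.058 0.004 -0.1006 0 0 0 -1; 0.058 0.004 -0.1006 0 0 0 -1; 0.0606 0.004 -0.13 0 0 0 -1; 0.0606 0.004 -0.13 0 0 0 -1; 0.0606 0.004 -0.134 0 0 0 -1; 0.0606 0.004 -0.136 0 0 0 -1; 0.0606 0.004 -0.136 0 0 0 -1"

```text
time: 5.5
position: [0.5965, -0.1383, 0.2348]
ee_rot: [-0.001, 0.999, 0.044, 0.002]
ft_force: [-4.5, 7.4, 12.1]
finger_gap: 0.0138
```

drive_tool --targets "0 0 0.003 0 0 0 -0.5; 0 0 0.003 0 0 0 0; 0 0 0.003 0 0 0 0; 0 0 0.003 0 0 0 0; 0 0 0.06 0 0 0 0; 0 0 0.13 0 0 0 0; 0 0 0.2 0 0 0 0; 0 0 0.27 0 0 0.1 0; 0 0.05 0.3 0 0 0.25 0; -0.03 0.13 0.3 0 0 0.4 0; -0.05 0.21 0.3 0 0 0.55 0; -0.07 0.29 0.3 0 0 0.7 0; -0.09 0.37 0.3 0 0 0.85 0; -0.11 0.45 0.3 0 0 1 0; -0.129 0.52 0.3 0 0 1 0; -0.129 0.534 0.3 0 0 1 0; -0.129 0.534 0.3 0 0 1 0"

```text
time: 7.2
position: [0.532, 0.1292, 0.3847]
ee_rot: [-0.002, 0.906, 0.423, 0.001]
ft_force: [-0.8, 0.2, 0.2]
finger_gap: 0.044
```

```bash
python3 - <<'E'
from h import *
s=viewer.read_camera('scene')
cv2.imwrite('pics/a3.png',cv2.resize(s[80:280,100:360],(780,600)))
E
```

```text
(no output)
```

View pics/a3.png

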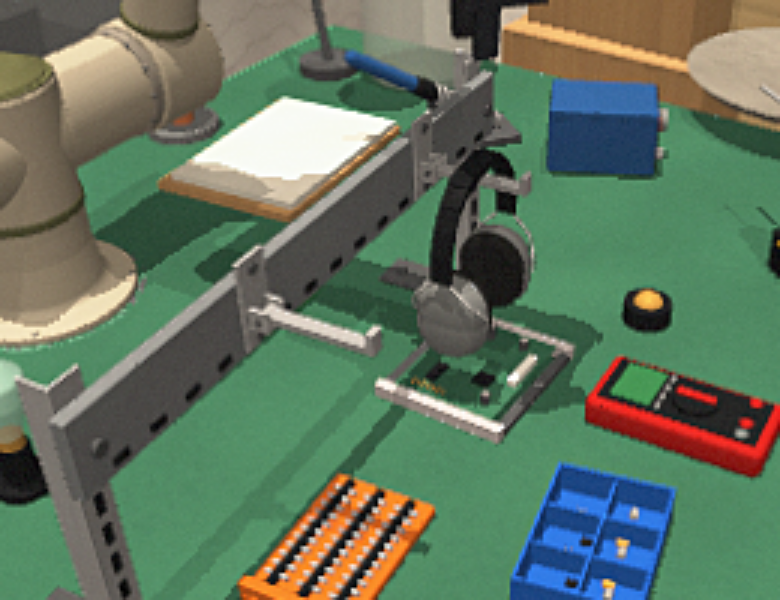

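The spare arm is level with its lip up, near (320,325). I'll finish the turn, narrow the jaws and look from the wrist.

drive_tool --targets "0 0 0 0 0 0.15 -0.25; 0 0 0 0 0 0.3 -0.25; 0 0 0 0 0 0.45 -0.25; 0 0 0 0 0 0.6 -0.25; 0 0 -0.04 0 0 0.75 -0.25; 0 0 -0.08 0 0 0.9 -0.25; 0 0 -0.1 0 0 1 -0.25; 0 0 -0.1 0 0 1 -0.25; 0 0 -0.1 0 0 1 -0.25"

```text
time: 8.15
position: [0.5327, 0.1272, 0.3349]
ee_rot: [-0.002, 0.677, 0.736, 0.0]
ft_force: [-0.9, -0.1, 0.7]
finger_gap: 0.0331
```

```bash
python3 - <<'E'
from h import *
C=cal('wrist')
im=viewer.read_camera('wrist')
cv2.imwrite('pics/w4.png',im)
M=np.array([.48748,-.03182,0]);e=np.array([-.08682,.99622,0]);n=np.array([.99622,.08682,0])
print('crown top c',proj('wrist',[M+.1565*e+n*.0585+[0,0,.258],M+.157*e+n*.107+[0,0,.256]],C))
np.savez('w4.npz',K=C[0],D=C[1],P=C[2])
E
```

```text
crown top c [[251.58283122 204.84338359]
 [319.72351352 203.14523567]]
```

View pics/w4.png

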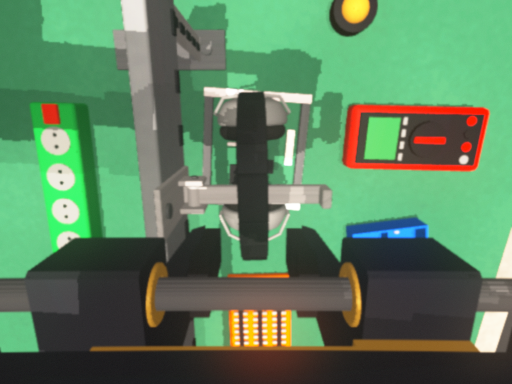

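```bash
python3 - <<'E'
from h import *
o=env.get_obs();print(o['position'],o['ee_rot'],np.abs(o['dq']).max())
C=cal('wrist')
im=viewer.read_camera('wrist')
cv2.imwrite('pics/w5.png',cv2.resize(im[80:260,130:370],None,fx=3,fy=3,interpolation=cv2.INTER_CUBIC))
np.savez('w5.npz',K=C[0],D=C[1],P=C[2])
M=np.array([.48748,-.03182,0]);e=np.array([-.08682,.99622,0]);n=np.array([.99622,.08682,0])
print('crown top c',proj('wrist',[M+.1565*e+n*.0585+[0,0,.258],M+.157*e+n*.107+[0,0,.256],M+.157*e+n*.004+[0,0,.292],M+[0,0,.275],M+.25*e+[0,0,.275]],C)*3-[390,240])
E
```

```text
[0.53271325 0.12744758 0.33526402] [-1.28523748e-03  6.76813821e-01  7.36152947e-01  4.88812282e-04] 0.007607037030022843
crown top c [[364.39209322 375.0965867 ]
 [568.43474348 370.07550588]
 [ 91.4574062  423.95793058]
 [141.05968793 972.46215318]
 [ 56.08683854 -63.9292143 ]]
```

View pics/w5.png

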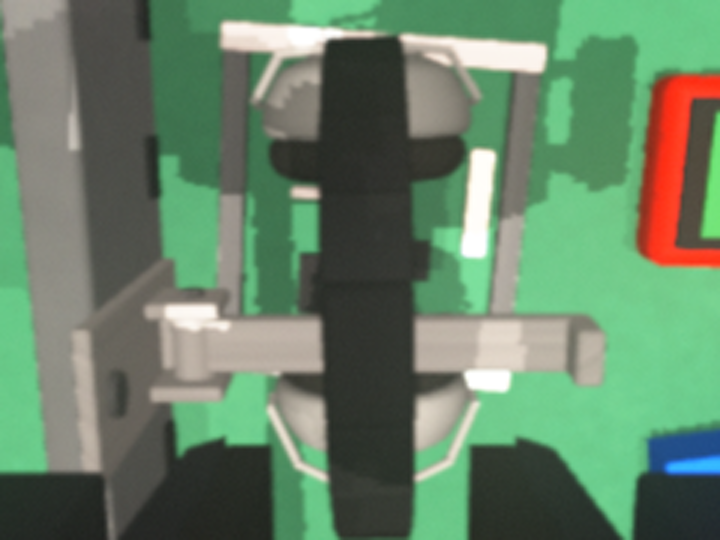

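```bash
python3 - <<'E'
from h import *
f=np.load('w5.npz');C=(f['K'],f['D'],f['P'])
M=np.array([.48748,-.03182,0]);e=np.array([-.08682,.99622,0]);n=np.array([.99622,.08682,0])
def p(u,v): return (130+u/3-.33,80+v/3-.33)
for nm,uv,z in [('bar up edge 270',(270,317),.244),('bar low edge',(270,371),.244),('bar up 500',(500,317),.244),('bar low 500',(500,371),.244),('lipfar',(585,318),.256),('lipnear',(590,384),.256),('lip end',(605,350),.256),('plate+ytop',(78,332),.292),('crown l',(321,345),.258),('crown r',(413,345),.258),('joint l far',(321,283),.258),('rail edge top',(75,30),.275)]:
    q=onz('wrist',p(*uv),z,C);d=q-M;print(nm,q.round(4),'along %.4f front %.4f'%(d@e,d@n))
E
```

```text
bar up edge 270 [0.5076 0.1381 0.244 ] along 0.1675 front 0.0348
bar low edge [0.5084 0.1241 0.244 ] along 0.1535 front 0.0344
bar up 500 [0.5644 0.1429 0.244 ] along 0.1674 front 0.0918
bar low 500 [0.566 0.129 0.244] along 0.1534 front 0.0922
lipfar [0.5823 0.1471 0.256 ] along 0.1700 front 0.1100
lipnear [0.5858 0.1311 0.256 ] along 0.1538 front 0.1121
lip end [0.5881 0.1397 0.256 ] along 0.1622 front 0.1151
plate+ytop [0.4749 0.144  0.292 ] along 0.1763 front 0.0027
crown l [0.5212 0.1359 0.258 ] along 0.1641 front 0.0481
crown r [0.5427 0.1377 0.258 ] along 0.1641 front 0.0697
joint l far [0.5202 0.1506 0.258 ] along 0.1789 front 0.0484
rail edge top [0.4691 0.2006 0.275 ] along 0.2332 front 0.0019
```

drive_tool --targets "0 0.0085 0 0 0 0.004 -0.31; 0 0.0085 -0.04 0 0 0.004 -0.31; 0 0.0085 -0.08 0 0 0.004 -0.31; 0 0.0085 -0.11 0 0 0.004 -0.31; 0 0.0085 -0.13 0 0 0.004 -0.31; 0 0.0085 -0.14 0 0 0.004 -0.31; 0 0.0085 -0.15 0 0 0.004 -0.31; 0 0.0085 -0.15 0 0 0.004 -0.31; 0 0.0085 -0.15 0 0 0.004 -0.31; 0 0.0085 -0.15 0 0 0.004 -0.31" --force 35

```text
time: 9.25
position: [0.5328, 0.1319, 0.2609]
ee_rot: [-0.001, 0.675, 0.737, 0.001]
ft_force: [0.5, -0.7, 0.1]
finger_gap: 0.0301
```

drive_tool --targets "0 0 -0.001 0 0 0 -0.45; 0 0 -0.001 0 0 0 -0.6; 0 0 -0.001 0 0 0 -1; 0 0 -0.001 0 0 0 -1; 0 0 -0.001 0 0 0 -1; 0 0 -0.001 0 0 0 -1; 0 0 -0.001 0 0 0 -1; 0 0 -0.001 0 0 0 -1" --force 35

```text
time: 10.05
position: [0.5329, 0.132, 0.2605]
ee_rot: [-0.001, 0.675, 0.737, 0.001]
ft_force: [-2.5, 0.2, 4.8]
finger_gap: 0.0214
```

```bash
python3 - <<'E'
from h import *
cv2.imwrite('pics/s6.png',cv2.resize(viewer.read_camera('scene')[80:280,130:390],(780,600)))
E
```

```text
(no output)
```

View pics/s6.png

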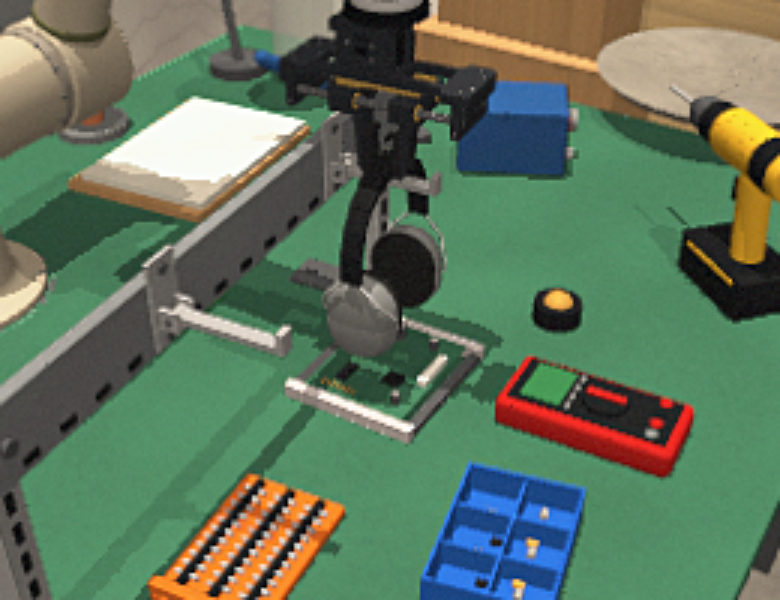

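The crown is gripped (21.4 mm gap). I'll lift it 30 mm, gently.

drive_tool --targets "0 0 0.01 0 0 0 -1; 0 0 0.02 0 0 0 -1; 0 0 0.03 0 0 0 -1; 0 0 0.04 0 0 0 -1; 0 0 0.05 0 0 0 -1; 0 0 0.06 0 0 0 -1; 0 0 0.064 0 0 0 -1; 0 0 0.064 0 0 0 -1; 0 0 0.064 0 0 0 -1; 0 0 0.064 0 0 0 -1" --force 45

```text
time: 11.1
position: [0.5328, 0.1319, 0.2923]
ee_rot: [-0.001, 0.675, 0.737, 0.001]
ft_force: [-0.7, -0.4, -1.1]
finger_gap: 0.0215
```

```bash
python3 - <<'E'
from h import *
o=env.get_obs();print(o['ft_force'],o['wrist_torque'],o['position'])
cv2.imwrite('pics/s7.png',cv2.resize(viewer.read_camera('scene')[80:280,130:390],(780,600)))
E
```

```text
[-0.70269765 -0.44317499 -1.13218728] [ 0.00326212 -0.04193138 -0.05310705] [0.53278898 0.13192924 0.29232315]
```

View pics/s7.png

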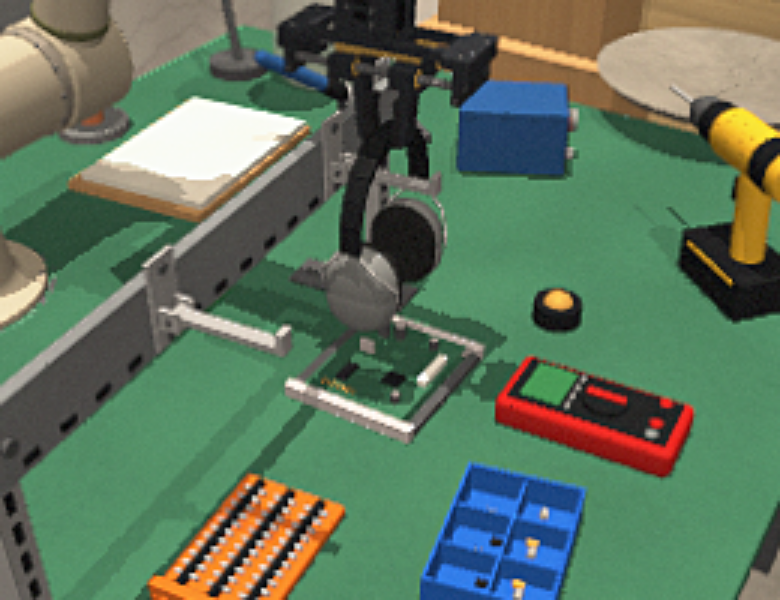

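It's lifted clear of the hook. Now I'll slide it out along the bar.

drive_tool --targets "0.008 0.001 0.005 0 0 0 -1; 0.024 0.002 0.01 0 0 0 -1; 0.046 0.004 0.01 0 0 0 -1; 0.07 0.006 0.01 0 0 0 -1; 0.094 0.008 0.01 0 0 0 -1; 0.118 0.01 0.01 0 0 0 -1; 0.142 0.012 0.01 0 0 0 -1; 0.166 0.014 0.01 0 0 0 -1; 0.188 0.016 0.01 0 0 0 -1; 0.206 0.018 0.01 0 0 0 -1; 0.22 0.019 0.01 0 0 0 -1; 0.228 0.02 0.01 0 0 0 -1; 0.23 0.02 0.01 0 0 0 -1; 0.23 0.02 0.01 0 0 0 -1"

```text
time: 12.55
position: [0.6478, 0.1419, 0.2973]
ee_rot: [-0.001, 0.675, 0.737, 0.001]
ft_force: [0.2, -0.2, -1.7]
finger_gap: 0.0219
```

```bash
python3 - <<'E'
from h import *
o=env.get_obs();print(o['ft_force'],o['wrist_torque'],o['position'],o['joint_pos'])
cv2.imwrite('pics/s8.png',cv2.resize(viewer.read_camera('scene')[80:280,130:390],(780,600)))
E
```

```text
[ 0.21115281 -0.18171859 -1.66067309] [-0.04079663 -0.05675928 -0.02614718] [0.64775488 0.14193355 0.29734738] [ 0.03850906  0.61811403  0.9244684   0.002524    1.59920322 -0.04915722]
```

View pics/s8.png

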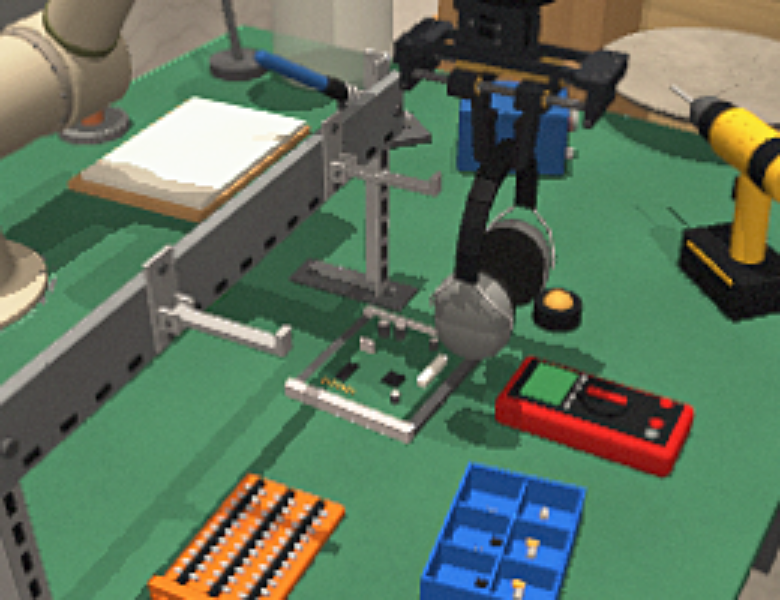

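It's free of the used hook. Now the traverse along the rail.

drive_tool --targets "0 -0.006 0 0 0 0 -1; 0.002 -0.019 0 0 0 0 -1; 0.004 -0.041 0 0 0 0 -1; 0.006 -0.071 0 0 0 0 -1; 0.01 -0.109 0 0 0 0 -1; 0.013 -0.15 0 0 0 0 -1; 0.017 -0.191 0 0 0 0 -1; 0.02 -0.232 0 0 0 0 -1; 0.024 -0.273 0 0 0 0 -1; 0.027 -0.314 0 0 0 0 -1; 0.031 -0.355 0 0 0 0 -1; 0.035 -0.396 0 0 0 0 -1; 0.038 -0.437 0 0 0 0 -1; 0.041 -0.472 0 0 0 0 -1; 0.044 -0.502 0 0 0 0 -1; 0.046 -0.524 0 0 0 0 -1; 0.047 -0.538 0 0 0 0 -1; 0.0476 -0.546 0 0 0 0 -1; 0.0476 -0.546 0 0 0 0 -1; 0.0476 -0.546 0 0 0 0 -1"

```text
time: 14.6
position: [0.6715, -0.1305, 0.2975]
ee_rot: [-0.001, 0.675, 0.738, 0.001]
ft_force: [0.1, -0.5, -1.7]
finger_gap: 0.0216
```

```bash
python3 - <<'E'
from h import *
o=env.get_obs();print(o['ft_force'],o['wrist_torque'],o['position'],o['ee_rot'])
cv2.imwrite('pics/s9.png',cv2.resize(viewer.read_camera('scene')[100:320,120:400],(764,600)))
cv2.imwrite('pics/w9.png',viewer.read_camera('wrist'))
M=np.array([.48748,-.03182,0]);e=np.array([-.08682,.99622,0]);n=np.array([.99622,.08682,0])
d=o['position']-M;print(d@e,d@n)
E
```

```text
[ 0.14780985 -0.4950516  -1.65961508] [-0.04913855 -0.13597246 -0.0257196 ] [ 0.67149192 -0.1305012   0.29753906] [-0.00094185  0.67516523  0.73766532  0.00094728]
-0.11428409595918083 0.17474885846604546
```

View pics/s9.png

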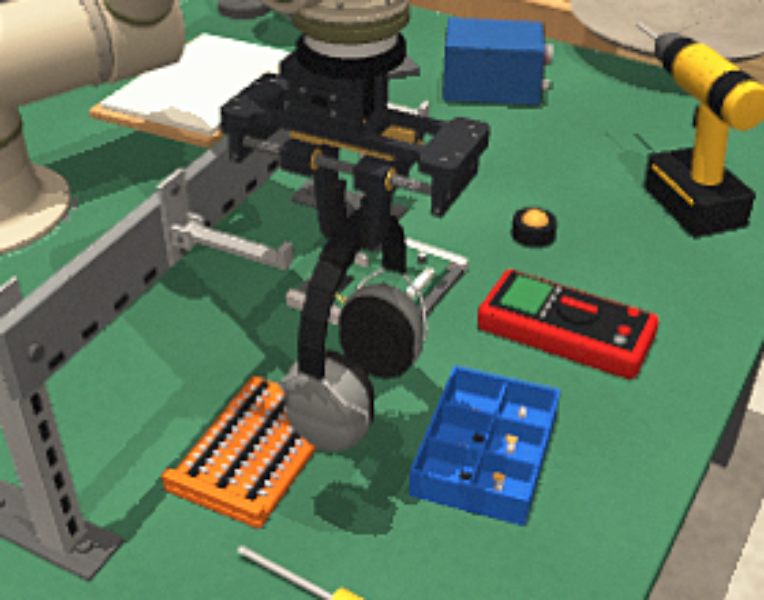

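View pics/w9.png

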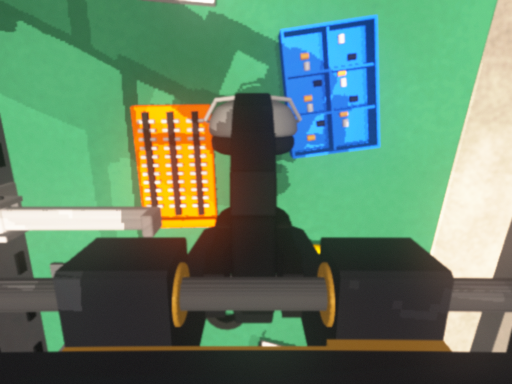

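```bash
python3 - <<'E'
from h import *
C=cal('wrist')
M=np.array([.48748,-.03182,0]);e=np.array([-.08682,.99622,0]);n=np.array([.99622,.08682,0])
for uv,z in [((60,207),.244),((60,229),.244),((150,208),.256),((150,236),.256),((253,94),.22)]:
    q=onz('wrist',uv,z,C)-M;print(q@e,q@n)
E
```

```text
-0.10648312913509635 0.05496649381667131
-0.12116610372053023 0.0526746107559856
-0.1032521425065854 0.114932260885646
-0.12096286866208289 0.11346201233895237
-0.03752048934862204 0.1754378307795525
```

drive_tool --targets "-0.008 -0.001 0 0 0 0 -1; -0.022 -0.002 0 0 0 0 -1; -0.042 -0.004 0 0 0 0 -1; -0.064 -0.006 0 0 0 0 -1; -0.088 -0.008 0 0 0 0 -1; -0.112 -0.01 0 0 0 0 -1; -0.136 -0.012 0 0 0 0 -1; -0.16 -0.014 0 0 0 0 -1; -0.182 -0.016 0 0 0 0 -1; -0.2 -0.018 0 0 0 0 -1; -0.214 -0.019 0 0 0 0 -1; -0.222 -0.02 0 0 0 0 -1; -0.225 -0.02 0 0 0 0 -1; -0.225 -0.02 0 0 0 0 -1; -0.225 -0.02 0 0 0 0 -1"

```text
time: 16.2
position: [0.5592, -0.1404, 0.2975]
ee_rot: [-0.001, 0.675, 0.738, 0.001]
ft_force: [-0.2, 0.1, -2.3]
finger_gap: 0.0214
```

```bash
python3 - <<'E'
from h import *
o=env.get_obs();print(o['ft_force'],o['wrist_torque'],o['position'],o['ee_rot'])
cv2.imwrite('pics/s10.png',cv2.resize(viewer.read_camera('scene')[100:320,120:400],(764,600)))
M=np.array([.48748,-.03182,0]);e=np.array([-.08682,.99622,0]);n=np.array([.99622,.08682,0])
d=o['position']-M;print(d@e,d@n)
E
```

```text
[-0.2294199   0.1065725  -2.28676434] [-0.02021728 -0.06174221 -0.04092038] [ 0.55919583 -0.14043037  0.2974653 ] [-0.00092194  0.67509298  0.73773147  0.00094287]
-0.11442619233514782 0.06201519445564978
```

View pics/s10.png

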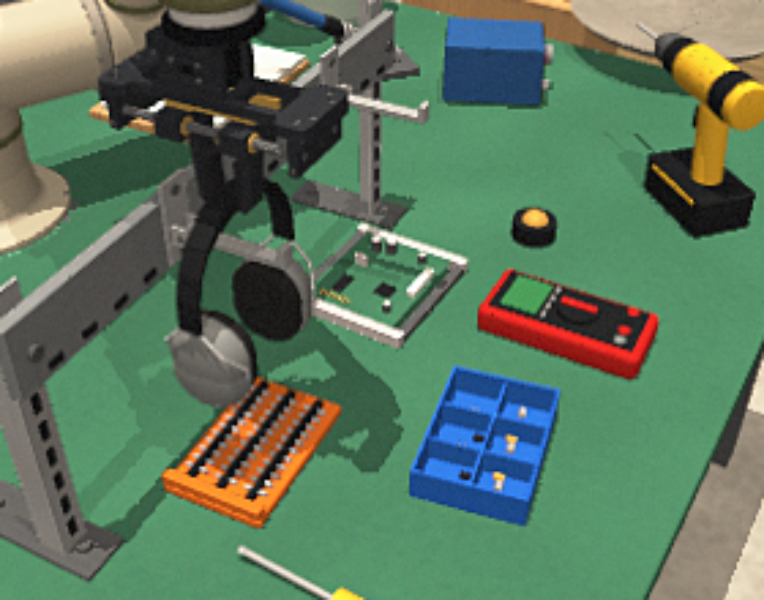

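drive_tool --targets "0 0 -0.01 0 0 0 -1; 0 0 -0.022 0 0 0 -1; 0 0 -0.034 0 0 0 -1; 0 0 -0.046 0 0 0 -1; 0 0 -0.056 0 0 0 -1; 0 0 -0.063 0 0 0 -1; 0 0 -0.067 0 0 0 -1; 0 0 -0.07 0 0 0 -1; 0 0 -0.072 0 0 0 -1; 0 0 -0.073 0 0 0 -1; 0 0 -0.073 0 0 0 -1; 0 0 -0.073 0 0 0 -1"

```text
time: 17.45
position: [0.5592, -0.1404, 0.261]
ee_rot: [-0.001, 0.675, 0.738, 0.001]
ft_force: [0.0, -0.7, -1.9]
finger_gap: 0.0214
```

```bash
python3 - <<'E'
from h import *
o=env.get_obs();print(o['ft_force'],o['wrist_torque'],o['position'])
cv2.imwrite('pics/s11.png',cv2.resize(viewer.read_camera('scene')[130:280,130:330],(800,600)))
E
```

```text
[ 0.01981468 -0.72866215 -1.89023704] [-0.04040202 -0.09081004 -0.0788018 ] [ 0.55922075 -0.14043745  0.26103778]
```

View pics/s11.png

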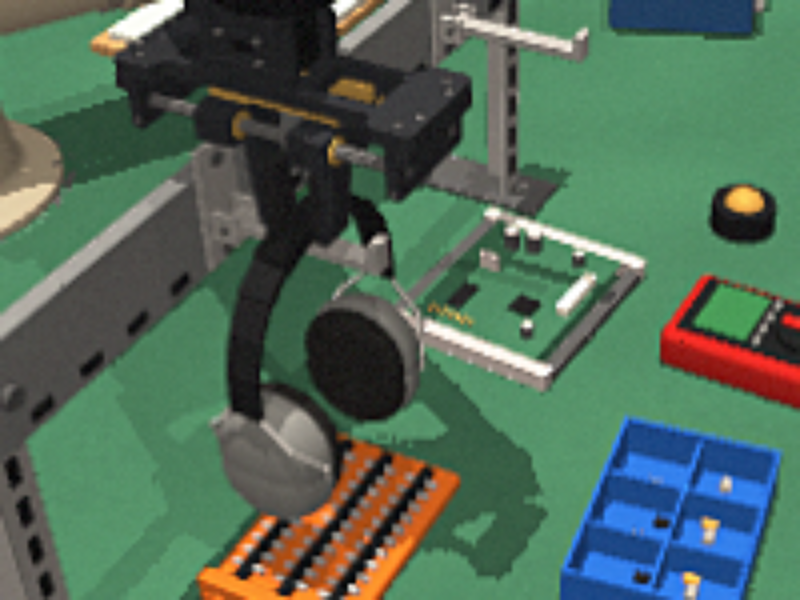

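drive_tool --targets "0 0 -0.002 0 0 0 -1; 0 0 -0.003 0 0 0 -1; 0 0 -0.003 0 0 0 -1; 0 0 -0.003 0 0 0 -1"

```text
time: 17.9
position: [0.5593, -0.1405, 0.2606]
ee_rot: [-0.0, 0.675, 0.738, 0.001]
ft_force: [-2.0, 0.2, 4.8]
finger_gap: 0.0216
```

Contact at +4.8 N, the same reading as in the original grasp. Opening.

drive_tool --targets "0 0 0 0 0 0 -0.45; 0 0 0 0 0 0 -0.35; 0 0 0 0 0 0 -0.28; 0 0 0 0 0 0 -0.28; 0 0 0 0 0 0 -0.28; 0 0 0 0 0 0 -0.28"

```text
time: 18.5
position: [0.5593, -0.1405, 0.2605]
ee_rot: [-0.0, 0.675, 0.738, 0.001]
ft_force: [-0.4, -0.6, -0.2]
finger_gap: 0.0317
```

drive_tool --targets "0 0 0.01 0 0 0 -0.28; 0 0 0.03 0 0 0 -0.28; 0 0 0.07 0 0 0 -0.28; 0 0 0.12 0 0 0 -0.28; 0 0 0.18 0 0 0 -0.28; 0 0 0.24 0 0 0 -0.28; 0 0 0.26 0 0 0 -0.28; 0 0 0.26 0 0 0 -0.28"

```text
time: 19.3
position: [0.5595, -0.1405, 0.3916]
ee_rot: [0.001, 0.675, 0.738, 0.001]
ft_force: [-0.4, 0.9, -0.6]
finger_gap: 0.0319
```

```bash
python3 - <<'E'
from h import *
o=env.get_obs();print(o['ft_force'],o['position'],o['joint_pos'])
cv2.imwrite('pics/s12.png',cv2.resize(viewer.read_camera('scene')[100:250,130:330],(800,600)))
cv2.imwrite('pics/w12.png',viewer.read_camera('wrist'))
E
```

```text
[-0.41730964  0.87448599 -0.5746902 ] [ 0.55946656 -0.14053689  0.39161094] [-0.45004477  0.38600207  1.04297218  0.00227934  1.70991825 -0.53847258]
```

View pics/s12.png

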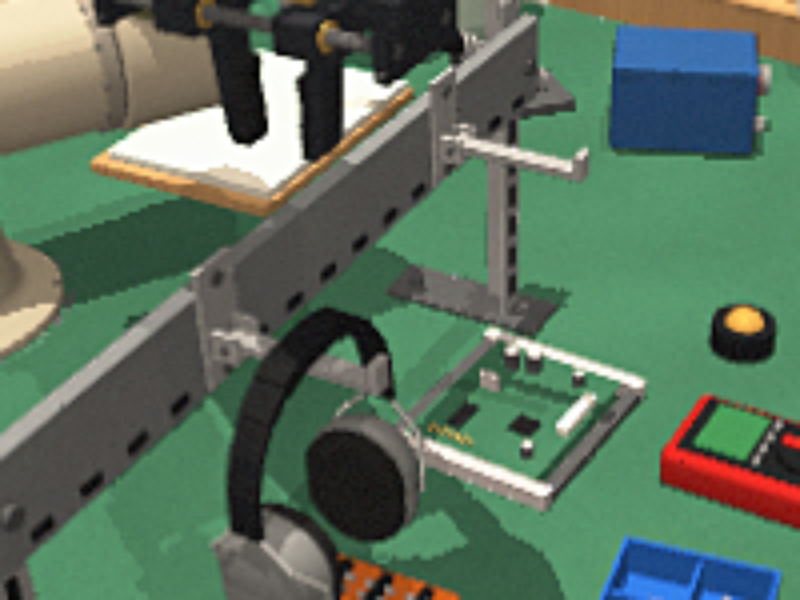

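View pics/w12.png

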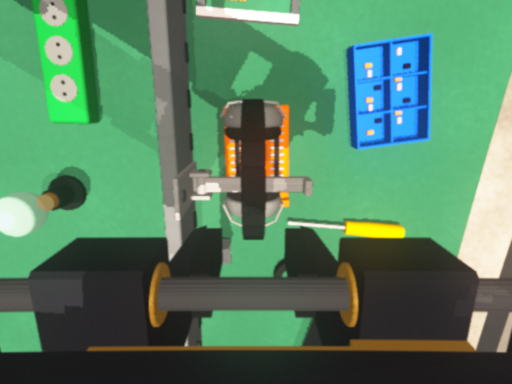

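The ear defenders hang upright on the spare hook, behind its lip. Scene view: crown at about (330,320), lip at (378,372). Next is the used arm.

drive_tool --targets "0 0.03 0.02 0 0 -0.1 -0.28; 0.002 0.08 0.02 0 0 -0.25 -0.1; 0.005 0.15 0.02 0 0 -0.4 0; 0.009 0.22 0.02 0 0 -0.55 0; 0.013 0.29 0.02 0 0 -0.7 0; 0.017 0.36 0.02 0 0 -0.85 0; 0.02 0.43 0.02 0 0 -1 0; 0.023 0.49 0.02 0 0 -1 0; 0.026 0.53 0 0 0 -1 0; 0.026 0.55 0 0 0 -1 0; 0.026 0.55 0 0 0 -1 0; 0.026 0.55 0 0 0 -1 0"

```text
time: 20.6
position: [0.5722, 0.1338, 0.389]
ee_rot: [-0.001, 0.906, 0.423, 0.001]
ft_force: [-0.2, 0.3, -0.2]
finger_gap: 0.0445
```

drive_tool --targets "0 0 0 0 0 -0.15 0; 0 0 0 0 0 -0.3 0; 0 0 0 0 0 -0.45 0; 0 0 0 0 0 -0.6 0; 0 0 0 0 0 -0.75 0; 0 0 -0.04 0 0 -0.9 0; 0 0 -0.08 0 0 -1 0; 0 0 -0.1 0 0 -1 0; 0 0 -0.1 0 0 -1 0; 0 0 -0.1 0 0 -1 0; 0 0 -0.1 0 0 -1 0"

```text
time: 21.7
position: [0.5725, 0.1337, 0.3402]
ee_rot: [-0.0, 0.999, 0.044, 0.002]
ft_force: [-0.6, 0.3, 0.5]
finger_gap: 0.0441
```

```bash
python3 - <<'E'
from h import *
o=env.get_obs();print(o['position'],o['ee_rot'])
C=cal('wrist')
cv2.imwrite('pics/w13.png',viewer.read_camera('wrist'))
np.savez('w13.npz',K=C[0],D=C[1],P=C[2])
M=np.array([.48748,-.03182,0]);e=np.array([-.08682,.99622,0]);n=np.array([.99622,.08682,0])
print(proj('wrist',[M+.1585*e+n*.099+[0,0,.244],M+.1585*e+n*.03+[0,0,.244]],C))
q=o['ee_rot'];print(np.degrees(2*np.arctan2(q[2],q[1]))-90)
E
```

```text
[0.5724999  0.13365096 0.34017013] [-2.90576912e-04  9.99010855e-01  4.44154639e-02  2.11970982e-03]
[[252.64474831 200.36567881]
 [252.53674494 280.64636344]]
-84.90867618279883
```

View pics/w13.png

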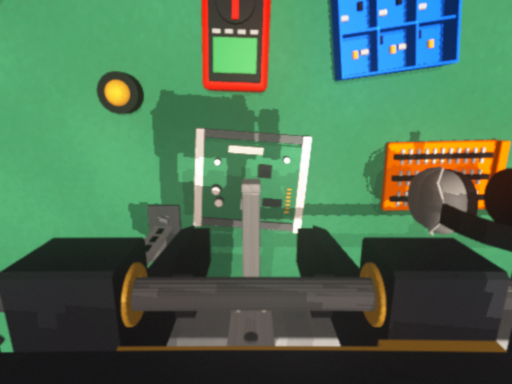

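The used arm is centred at column 251.5 (predicted 252.6). Going down and pinching.

drive_tool --targets "0 0.003 -0.05 0 0 0 0; 0 0.003 -0.1 0 0 0 0; 0 0.003 -0.15 0 0 0 0; 0 0.003 -0.19 0 0 0 0; 0 0.003 -0.21 0 0 0 0; 0 0.003 -0.21 0 0 0 -0.4; 0 0.003 -0.21 0 0 0 -1; 0 0.003 -0.21 0 0 0 -1; 0 0.003 -0.21 0 0 0 -1; 0 0.003 -0.21 0 0 0 -1; 0 0.003 -0.21 0 0 0 -1; 0 0.003 -0.21 0 0 0 -1" --force 12

```text
time: 22.95
position: [0.5727, 0.1355, 0.2358]
ee_rot: [-0.0, 0.999, 0.044, 0.003]
ft_force: [0.2, 3.4, 5.9]
finger_gap: 0.0134
```

drive_tool --targets "-0.0026 0 0.0296 0 0 0 -1; -0.0026 0 0.0296 0 0 0 -1; -0.0102 -0.001 0.0582 0 0 0 -1; -0.0102 -0.001 0.0582 0 0 0 -1; -0.0227 -0.002 0.085 0 0 0 -1; -0.0227 -0.002 0.085 0 0 0 -1; -0.0396 -0.0035 0.1092 0 0 0 -1; -0.0396 -0.0035 0.1092 0 0 0 -1; -0.0606 -0.0053 0.1302 0 0 0 -1; -0.0606 -0.0053 0.1302 0 0 0 -1; -0.0847 -0.0074 0.1472 0 0 0 -1; -0.0847 -0.0074 0.1472 0 0 0 -1; -0.1114 -0.0097 0.1598 0 0 0 -1; -0.1114 -0.0097 0.1598 0 0 0 -1; -0.1399 -0.0122 0.1674 0 0 0 -1; -0.1399 -0.0122 0.1674 0 0 0 -1; -0.1694 -0.0148 0.17 0 0 0 -1; -0.1694 -0.0148 0.17 0 0 0 -1; -0.174 -0.0152 0.17 0 0 0 -1; -0.174 -0.0152 0.17 0 0 0 -1"

```text
time: 24.95
position: [0.488, 0.128, 0.3208]
ee_rot: [-0.001, 0.999, 0.044, 0.006]
ft_force: [12.3, 3.3, -6.6]
finger_gap: 0.0142
```

```bash
python3 - <<'E'
from h import *
o=env.get_obs();print(o['ft_force'],o['position'],o['finger_gap'])
M=np.array([.48748,-.03182,0]);e=np.array([-.08682,.99622,0]);n=np.array([.99622,.08682,0])
d=o['position']-M;print(d@e,d@n)
cv2.imwrite('pics/s14.png',cv2.resize(viewer.read_camera('scene')[80:230,130:330],(800,600)))
E
```

```text
[12.31952804  3.26448092 -6.63224287] [0.4879902  0.12798851 0.32084802] 0.014156789657462613
0.1591601357387591 0.014382843641483052
```

View pics/s14.png

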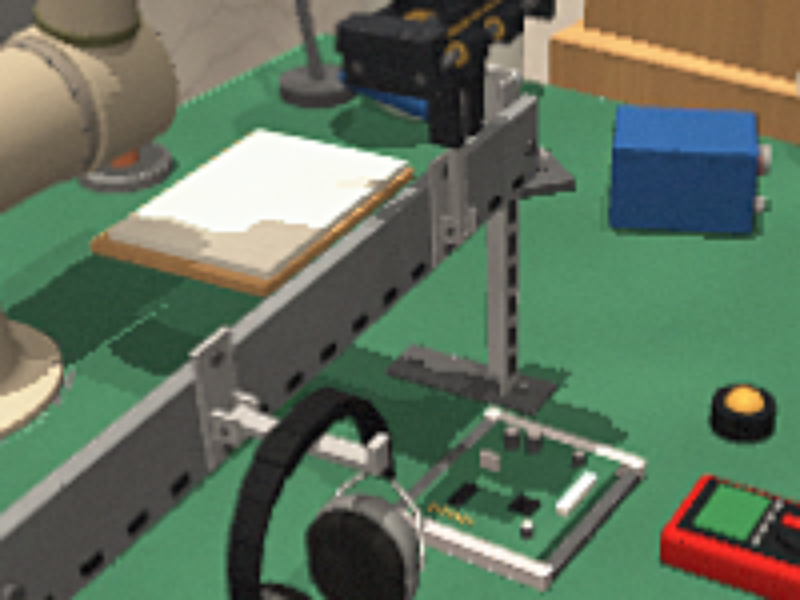

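The arm is against its stop: 12 N reaction, 14.4 mm front offset. Release and retreat upward.

drive_tool --targets "0 0 0 0 0 0 -0.5; 0 0 0 0 0 0 0; 0 0 0 0 0 0 0; 0 0 0 0 0 0 0; 0 0 0.05 0 0 0 0; 0 0 0.11 0 0 0 0; 0 0 0.18 0 0 0 0; 0 0 0.24 0 0 0 0; 0 0 0.3 0 0 0 0; 0 0 0.34 0 0 0 0; -0.05 0 0.34 0 0 0 0; -0.1 0 0.34 0 0 0 0; -0.15 0 0.34 0 0 0 0; -0.2 0 0.34 0 0 0 0; -0.2 0 0.34 0 0 0 0; -0.2 0 0.34 0 0 0 0"

```text
time: 26.6
position: [0.3881, 0.128, 0.4912]
ee_rot: [-0.001, 0.999, 0.044, 0.006]
ft_force: [0.5, 0.4, -0.5]
finger_gap: 0.0439
```

```bash
python3 - <<'E'
from h import *
o=env.get_obs();print(o['ft_force'],o['position'],o['finger_gap'])
s=viewer.read_camera('scene');t=viewer.read_camera('top')
cv2.imwrite('pics/s15.png',cv2.resize(s[90:290,110:376],(798,600)))
cv2.imwrite('pics/t15.png',cv2.resize(t[100:300,90:450],(792,440),interpolation=cv2.INTER_CUBIC))
E
```

```text
[ 0.54587488  0.39731351 -0.50299362] [0.3881132  0.12797172 0.49118879] 0.04385673343513354
```

View pics/s15.png

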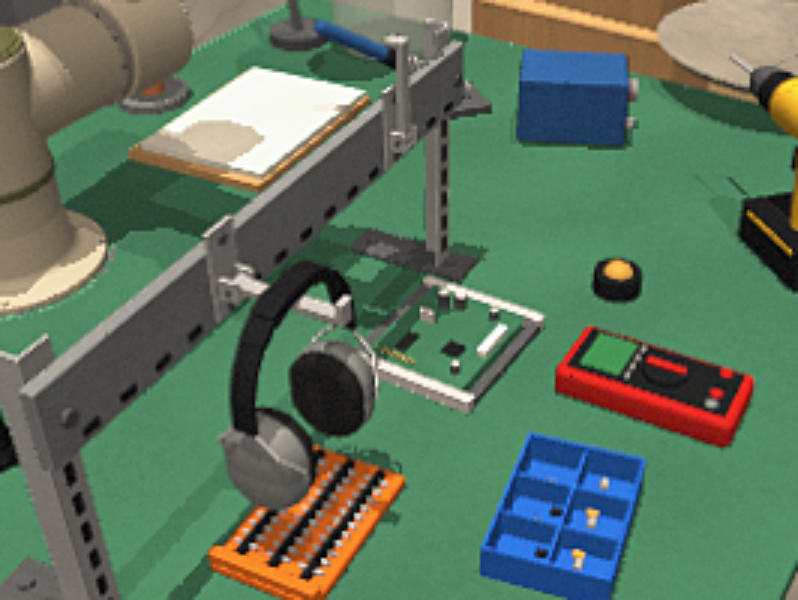

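View pics/t15.png

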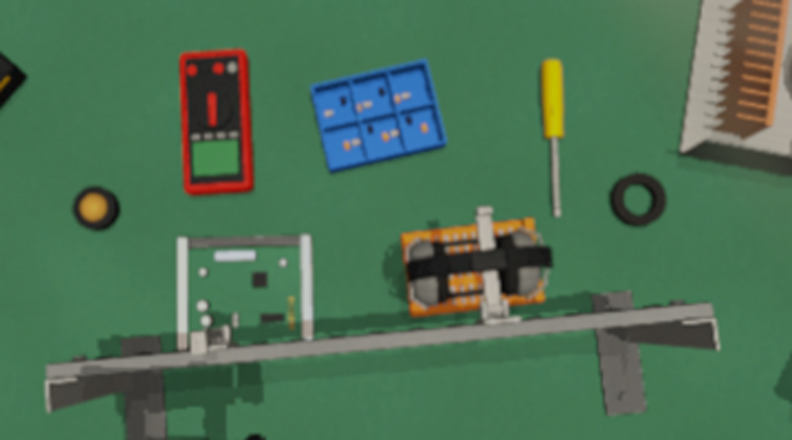

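```bash
python3 - <<'E'
from h import *
s=viewer.read_camera('scene');t=viewer.read_camera('top');s0=cv2.imread('pics/scene0.png');t0=cv2.imread('pics/top0.png')
a=cv2.resize(s[90:140,190:250],None,fx=6,fy=6,interpolation=cv2.INTER_CUBIC)
b=cv2.resize(t[225:275,160:220],None,fx=6,fy=6,interpolation=cv2.INTER_CUBIC)
cv2.imwrite('pics/z16.png',np.hstack([a,b]))
d=(cv2.absdiff(t,t0).max(2)>40)[100:205].astype(np.uint8)*255
print('top diff px rows100-205:',[(int(x.sum()/255)) for x in (d[:, :300],d[:,300:])])
M=np.array([.48748,-.03182,0]);e=np.array([-.08682,.99622,0]);n=np.array([.99622,.08682,0])
# lip top of folded used arm, theta=0: predicted
X=[M+.159*e+n*f+[0,0,.34] for f in (-.002,.018)]
print('top',(proj('top',X)-[160,225])*6+[360,0],'scene',(proj('scene',X)-[190,90])*6)
for nm,im in(('t0',t0),('t',t)):
  h=cv2.cvtColor(im,cv2.COLOR_BGR2HSV)
  for c,lo,hi in(('red',(0,180,120),(4,255,255)),('blue',(100,150,80),(125,255,255)),('yel',(22,180,150),(32,255,255))):
    m=cv2.inRange(h,lo,hi);m[:100]=0;m[200:]=0;m[:,:120]=0;k=cv2.moments(m,True);print(nm,c,round(k['m10']/k['m00'],2),round(k['m01']/k['m00'],2))
E
```

```text
top diff px rows100-205: [0, 91]
top [[476.19728202 217.02105521]
 [471.73372686 154.64148224]] scene [[290.44000447  70.95734587]
 [328.8685375   78.49360491]]
t0 red 189.55 155.45
t0 blue 261.5 152.0
t0 yel 341.05 144.47
t red 189.48 155.61
t blue 261.54 152.0
t yel 341.03 144.42
```

View pics/z16.png

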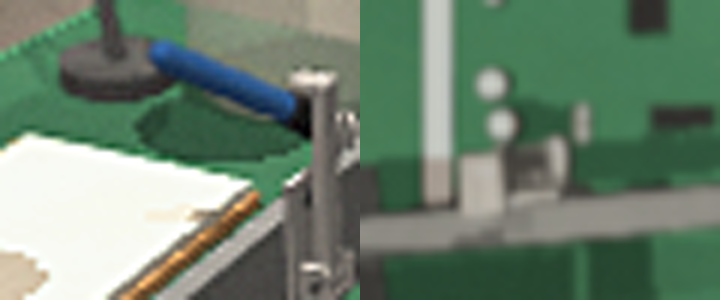

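```bash
python3 - <<'E'
from cell import sign_off
print(sign_off())
E
```

```text
the job is handed in; nothing more can be done
None
```

The ear defenders now hang on the other hook, clear of the board. The hook they came from is folded up flat against its plate, and I have handed the job in.

I did the steps in the order asked:
1. **Spare hook down:** I swung the arm down until it met its stop, where the wrist read 12 N.
2. **Ear defenders moved:** I gripped them by the crown, lifted them off and slid them out along the bar. I carried them along the rail and lowered them onto the spare hook, about 48 mm from its hinge. They were held the whole way, never dropped or laid down.
3. **Used hook up:** I folded its arm up until it met its stop, again at 12 N, then backed the robot well clear.

**Last checks:**
- **Ear defenders:** the scene and top pictures show them upright, resting on the bar behind the lip.
- **Folded hook:** its lip is within about 1 mm of the fully folded position in both pictures.
- **Other things on the bench:** the meter, parts tray and screwdriver moved less than 0.2 pixel. I checked the tape, bit case and tip cleaner only by eye, and they looked unmoved. A patch of 91 pixels changed on the right half of the top picture; I think it is the ear defenders' new shadow but did not trace it.
- **Time:** about 27 s of the 70 s had passed at the last checks.

**Disagreement:** the top and wrist cameras differed by about 3 mm on where the used hook sits along the rail. I used a value in between, and the grasps went well. I judged that the ear defenders hang straight by eye, without measuring the tilt.

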